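# Open the pigment mill and take out its grinding ball

## Task

Turn both captive thumbscrews on the blue pigment mill anticlockwise until they are fully loose, while its cover is still on, then lift the cover off by its black handle and lay it down gently, flat and handle up, squarely across the two bars of the wooden rest. After that take the white grinding ball out of the mill and set it down gently in the free dimple of the ball tray; leave the dark ball, the pigment jar, the brush pot and the vase alone.

Things in the scene. Friction and masses are not known exactly. Their poses are not given: they have to be found in the camera images.
- mill: Blue pigment mill, fixed, about 220 x 166 mm, 144 mm high at its back. Origin under its middle on the table; x points to its high back, z up. Its open top slopes up 30 degrees towards +x (faces -x and up). Inside, in the middle, a white mortar ring (34 mm outside, top 51 mm above the table) carries the ball; chamber floor 12 mm above the table.
- mill_seat (a point): Middle of the sloping ledge plane, 95 mm above the mill's origin; the cover's origin lies here while it is on. Axes as the mill. The opening is 122 mm along the slope, 118 mm across; ledge 6 mm thick. Lips flush with the cover's top guide its low edge and sides (2 mm play at the sides): lift it straight along its normal.
- cover: Loose aluminium plate 180 (x) x 150 (y) x 5 mm, about 0.4 kg with screws. Origin: middle of its underside; z its normal, x up the slope. Screw ends with 20 mm long feet reach 12 mm below its underside at x,y = (+45,+43) and (-45,-43) mm. Until both screws are past 2.3 rad the feet hook under the mill's ledge after about 1 mm of lift.
- cover_handle (a point): Middle of the cover's black bar handle, 36 mm above the cover's underside. The bar is 70 mm long along the cover's x, 12 mm wide, 12 mm high (top 42 mm above the underside), on two posts at its ends (46 mm free between them). Axes as the cover.
- screw_a (a joint): Turn of thumbscrew A (cover's +x,+y corner) about the cover's normal, rad: 0 tight, grows anticlockwise seen from above the cover; stop at 2.8, fully loose. Starts at 0 to 0.4. Foot clear of the ledge above 2.3; counts as fully loose above 2.4. Friction about 0.06 N m, stays where left, does not rise. May need two grasps.
- screw_b (a joint): The same for thumbscrew B (the cover's -x,-y corner).
- screw_a_wing (a point): On thumbscrew A's axis, 26 mm above the cover's underside. The brass wing to grip is an upright bar 34 mm long (point's x axis, turns with the screw), 10 mm thick (y), 9 to 34 mm above the cover's underside (4 to 29 mm above its top), over a 22 mm round collar. z is the screw's axis, normal to the cover: 30 degrees from vertical on the mill.
- screw_b_wing (a point): The same point and axes for thumbscrew B.
- rest: Fixed wooden rest: base 190 x 170 x 10 mm, two upright bars along its y axis at x = -72 and +72 mm, each 10 mm wide, 170 mm long, tops 35 mm above the table. Origin under its middle on the table. The cover lies across both bars, its x along the rest's x (either way round), underside 35 mm above the table, screws hanging between the bars.
- ball_center (a point): Centre of the white ceramic grinding ball, 40 mm diameter, about 0.13 kg. Starts in the mill's mortar under the cover, 66 mm above the table over the mill's origin.
- ball: The white ball itself; same point (its axes turn as it rolls).
- tray: Fixed wooden ball tray 128 (x) x 66 (y) x 22 mm with two round dimples 26 mm wide at x = -32 (free) and +32 mm (holds the dark ball). Origin: under its middle on the table.
- free_dimple (a point): Centre of the free dimple at the tray's top, 22 mm above the table. A 40 mm ball seated in it has its centre about 36 mm above the table.
- dark_ball_center (a point): Centre of the dark teal ball, 40 mm, in the other dimple. Leave it alone.
- pigment_jar: Blue jar with white lid, 64 mm wide, 84 mm high, beyond the work. Origin under its middle. Leave alone.
- brush_pot: Pale pot with brushes, 84 mm wide, 215 mm high with the brushes. Origin under its middle. Leave alone.
- vase: Striped white vase, 112 mm wide, 125 mm high. Origin under its middle. Leave alone.
Mind the look-alikes: they are no part of the job. Several things look just like the tray: the one meant starts farthest from the robot's base. Of the things shaped like the cover, the aluminium one is meant.

How it is judged:
On the way, in this order (a step that is already met when the one before it is completed fails the run):
1. both thumbscrews fully loosened (past 2.4 rad) with the cover still on the mill (value of joint each of screw_a, screw_b above 2.4 rad and distance between cover and mill_seat below 0.012 m), for 0.1 s.
2. cover lying flat across both bars of the rest, handle up, released (x of cover in the frame of rest between -0.013 and 0.013 m and y of cover in the frame of rest between -0.035 and 0.035 m and height (world z) of cover between 0.031 and 0.04 m and angle between cover's own z axis and vertical below 0.06 rad and angle between the x axis of cover and the x axis of rest, either way round below 0.2 rad and linear speed of cover below 0.02 m/s and contact force between cover and the fingers below 0.5 N), for 0.2 s.
At the end, for the whole second after the job is handed in: Cover handle up across both rest bars: middle within 13 mm (rest x) and 35 mm (y), underside 31-40 mm high, level within 0.06 rad, square within 0.2 rad. White ball in the free dimple within 6 mm, centre 31-42 mm high. Both released and at rest (all of step 2 and horizontal distance between ball_center and free_dimple below 0.006 m and height (world z) of ball_center between 0.031 and 0.042 m and linear speed of ball below 0.02 m/s and angular speed of ball below 0.3 rad/s and contact force between ball and the fingers below 0.3 N); the robot touches nothing.
It fails at once if the dark ball leaves its dimple or a bystander is moved more than 30 mm or tipped (distance of dark_ball_center from where it was at the start of the episode above 0.02 m or distance of any of pigment_jar, brush_pot, vase from where it was at the start of the episode above 0.03 m or angle between any of pigment_jar, brush_pot, vase's own z axis and vertical above 0.35 rad).
It fails at once if the cover or the white ball is let fall (moves faster than 0.45 m/s out of the fingers, a fall of about 10 mm) ((linear speed of cover above 0.45 m/s and contact force between cover and the fingers below 0.1 N) or (linear speed of ball above 0.45 m/s and contact force between ball and the fingers below 0.1 N)).
It also fails if it takes over 72 s, if anything falls off the work surface, if the arm or the gripper's body presses on something with over 40 N, if the wrist force passes 120 N, or if a joint passes its speed limit or range.

## Robot

A 6-joint arm with a two-finger parallel gripper is mounted at the origin on the work surface. World frame = base frame: x ahead of the robot, y to its left, z up, the work surface at z = 0. Lengths are in m, angles in rad, forces in N, time in s.
With the tool pointing down it reaches from about 0.25 to 0.85 m from the base axis. Payload 12.5 kg.
Tool frame: the origin (TCP) lies on the centre line of the jaws, within the pads' length; the fingertips stand 11 mm ahead of it and the grasp point (between the pads) lies 8 mm behind it; x points along the fingers, y is the direction in which the jaws open and shut, and the axes are right-handed (so a half turn about x gives the same grasp; the last joint's range is limited). The gripper opens to 93 mm and grips with 3 to 60 N. Pads are 15 mm wide; open, the fingers measure 128 mm over their backs; the gripper's body (75 mm by 188 mm) begins 65 mm behind the grasp point.
Start: joints at [-1.396, 0.351, 1.652, -0, 1.139, -0.085], TCP at [0.141, -0.532, 0.23] pointing down, gripper open.
Joint ranges: [-2.75, 2.75], [-0.79, 2.1], [0.01, 2.65], [-1.57, 4.71], [0.07, 3.14], [-2.87, 2.87]. Speed limits (rad/s): [2.22, 2.22, 2.79, 3.14, 3.14, 3.14].

## Interface

Orientations are given as a rotation vector (axis times angle).
In Python, from workcell import ctrl gives the robot as it stands.
- The arm moves only by the tool step_arm, never from a script. Its argument "increments" is text: rows parted by semicolons, each of 5 numbers parted by spaces: the shift along the tool's x, y, z in m, then the turn about the tool's x in rad, then the finger opening in m, from 0 to 0.093. In form: dx dy dz twist grip; .... A call has 1 to 12 rows; each row is the pose to reach, as a shift and turn from the pose commanded when the call began, along the tool's axes at that moment; what a row does not reach only later rows make up. A row lasts 1/10 s, in which the tool goes at most 50 mm and 8.59 degrees, less where a joint would pass 70% of its speed; a pose out of reach is approached as far as the arm can. A call with a gripper value outside its range is refused whole. The fingers move at their own pace and stop on an object; "grip_force" is the grip in N (left out, the last holds). Time passes only in rows, so rows that repeat a pose let the fingers close. It gives the time, the measured TCP pose, the force and the opening at its end, in the units of the state.
- ctrl.get_obs(): the state, without advancing time (a new reading comes with each control period).
- ctrl.capture(name): name is "scene" or "top"; returns a dict with "pixels" (480x640x3 uint8, red, green, blue), "mtx" (3x3 intrinsics, pixels), "view" (4x4, takes a point from world to camera coordinates). Camera axes: x right, y down, z forward; pixel columns grow to the right and rows downward; lengths in m; the calibration is good to about 2 mm. A picture is of the moment at which its call begins. There is no depth.
- ctrl.hand_in(): hands the job in, once; it reports no verdict.
Trained networks look in the newest picture that a camera, given by its name, has taken for a name from the list of things; names that differ only in an ending like _2 or _b are one class to them, and where a whole thing is asked for, a point or a joint stands for the part that bears it (a point fixed in the world has none). Each returns a list of dicts, best first, with "score" (0 to 1); they miss things now and then, are a little off and sometimes report something else, mostly with a low value. They report only what shows in the picture. A call takes as long as a camera call. They do not tell look-alikes from the thing itself.
- ctrl.cut_out(name, camera): "mask" (480x640 bool, what is visible of it) and "extent" ([left, top, right, bottom] in pixels, round what is visible of it).
- ctrl.landmark_of(name, camera): "uv" ([column, row] in pixels: a listed point, or the origin of a listed thing).
The state is a dict: "time": time; "joint_pos": joint angles; "dq": joint speeds; "tau": joint torques, N m; "position": TCP position; "tcp_rot": TCP orientation; "ft_force": force on the tool from outside, world axes, zero at the start; "wrist_torque": the same for the moment, N m; "gripper_width": opening from 0.0 (shut) to 1.0 (fully open).
Only numpy, scipy, OpenCV 4.12 (cv2) and the standard library are available. Lean on these libraries where they do the work, as an engineer would, in place of code of your own. Each camera call takes 0.05 s, during which the arm holds its last target. There are 200 camera calls.

## Working session

There is one attempt and no reset: what is moved stays moved. The work goes in short steps, Python scripts to look and compute and a tool call to move; the robot and the scene stay as the last step left them, time stands still between calls to the robot, and variables do not carry over. Pictures are saved under pics/ and viewed, about 8 in all and at most 12, crops included, and the job is handed in when it is done.

Besides the shell and the picture viewer there is one more tool, called after "Emit:" as name(argument=value, ...) on one line, values as JSON. step_arm: Moves the arm, as the interface text tells. Its arguments: {"type":"object","properties":{"increments":{"type":"string"},"grip_force":{"type":"number"}},"required":["increments"]}

```bash
ls; mkdir -p pics; cat > h.py <<'E'
import numpy as np, cv2
from workcell import ctrl
from scipy.spatial.transform import Rotation as R
def cam(n):
    c=ctrl.capture(n); return c
def ray(c,uv):
    M=np.array(c['view']);K=np.array(c['mtx'])
    d=M[:3,:3].T@np.linalg.inv(K)@np.array([uv[0],uv[1],1.]); o=-M[:3,:3].T@M[:3,3]
    return o,d/np.linalg.norm(d)
def atz(c,uv,z):
    o,d=ray(c,uv); return o+d*(z-o[2])/d[2]
def tri(c1,u1,c2,u2):
    o1,d1=ray(c1,u1);o2,d2=ray(c2,u2)
    s=np.linalg.lstsq(np.c_[d1,-d2],o2-o1,rcond=None)[0]
    p,q=o1+d1*s[0],o2+d2*s[1]; return (p+q)/2,np.linalg.norm(p-q)
def proj(c,p):
    M=np.array(c['view']);K=np.array(c['mtx'])
    q=K@(M[:3,:3]@np.asarray(p)+M[:3,3]); return q[:2]/q[2]
def save(n,img): cv2.imwrite('pics/'+n+'.png',img[:,:,::-1])
np.set_printoptions(precision=4,suppress=True)
E
python3 - <<'E'
from h import *
cs={n:cam(n) for n in('scene','top')}
save('both',np.vstack([cv2.resize(cs[n]['pixels'],(400,300)) for n in cs]))
save('scene0',cs['scene']['pixels']);save('top0',cs['top']['pixels'])
for n in cs: print(n,ray(cs[n],(320,240)))
zs=dict(mill=0,mill_seat=.095,cover=.095,cover_handle=.126,screw_a_wing=.14,screw_b_wing=.095,rest=0,tray=0,free_dimple=.022,dark_ball_center=.036,ball_center=.066,pigment_jar=0,brush_pot=0,vase=0)
for k,z in zs.items():
    for n in cs:
        for r in ctrl.landmark_of(k,n)[:4]:
            print(k,n,np.round(r['uv'],1),round(r['score'],2),atz(cs[n],r['uv'],z)[:2])
o=ctrl.get_obs();print(o)
E
```

```text
pics
scene (array([1.1884, 0.2845, 1.2009]), array([-0.5437, -0.2115, -0.8122]))
top (array([0.3963, 0.008 , 1.3409]), array([ 0.0644, -0.0326, -0.9974]))
mill scene [387.5 304.6] 0.93 [0.5182 0.234 ]
mill_seat scene [279.6 340.5] 0.53 [0.7714 0.0213]
cover scene [415.4 234.1] 0.6 [0.3208 0.2426]
cover scene [389.8 288.8] 0.57 [0.5235 0.2292]
cover top [196.3 340.8] 0.81 [0.2551 0.2278]
cover top [198.5 219.2] 0.64 [0.5164 0.2317]
cover top [499.3 223. ] 0.55 [ 0.5224 -0.4248]
cover_handle scene [419.6 227.5] 0.67 [0.3179 0.2484]
cover_handle scene [390.8 279. ] 0.63 [0.5128 0.2242]
cover_handle top [190.1 341.7] 0.67 [0.2565 0.2352]
cover_handle top [197.2 226.9] 0.56 [0.497  0.2283]
screw_a_wing scene [409.8 291.3] 0.64 [0.5377 0.2808]
screw_a_wing scene [436.8 223.6] 0.6 [0.2968 0.2899]
screw_a_wing top [175.  358.9] 0.52 [0.2225 0.2623]
screw_b_wing scene [405.3 234.6] 0.61 [0.334  0.2162]
screw_b_wing scene [379.9 268.6] 0.53 [0.4732 0.1849]
screw_b_wing top [208.3 318. ] 0.54 [0.304  0.2038]
screw_b_wing top [219.5 237.4] 0.45 [0.4778 0.185 ]
rest scene [249.9 256.3] 0.97 [ 0.5
[... 977 characters left out ...]
rush_pot top [319.6 202.6] 0.67 [ 0.5709 -0.0333]
brush_pot top [108.5 223.1] 0.62 [0.5118 0.457 ]
vase scene [174.9 238.8] 0.91 [ 0.5561 -0.4444]
vase top [501.7 221.8] 0.67 [ 0.535  -0.4635]
vase top [294.  203.5] 0.35 [0.5674 0.0267]
{'time': 1.5, 'joint_pos': array([-1.3956,  0.3507,  1.6518, -0.    ,  1.1391, -0.0846]), 'dq': array([-0.001 ,  0.0015,  0.0011,  0.0006, -0.0007,  0.0004]), 'tau': array([  0.0004, -49.7247, -28.5485,   0.07  ,   0.0221,   0.    ]), 'position': array([ 0.1413, -0.5315,  0.2296]), 'tcp_rot': array([ 2.0828,  0.2721, -2.0828]), 'ft_force': array([0.7548, 0.0834, 0.3251]), 'wrist_torque': array([ 0.0577, -0.0161,  0.018 ]), 'gripper_width': 0.9986071800574311}
```

View images.

View pics/scene0.png

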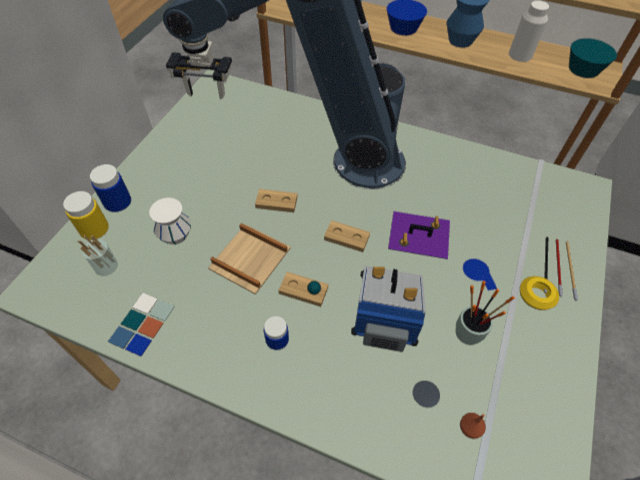

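View pics/top0.png

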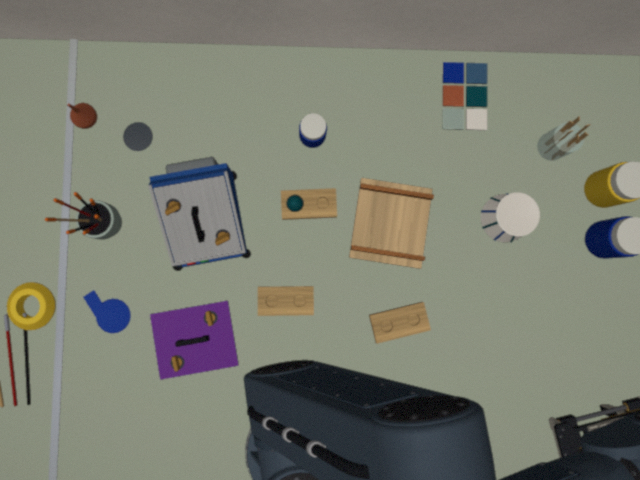

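Scene: the aluminium cover is on the blue mill (top (198,219), scene (391,290)). The purple look-alike is at top (195,340). There are three trays at top (308,204) with the dark ball, (286,300) and (398,322); the farthest is (308,204). The rest is at top (391,224).

I'll fit the poses and check them in one close crop.

```bash
cat > m.py <<'E'
from h import *
from scipy.optimize import least_squares
cs={n:cam(n) for n in('scene','top')}
c30,s30=np.cos(np.pi/6),.5
S=np.array([[c30,0,-s30],[0,1,0],[s30,0,c30]]) # cover->mill
def cov(x,y,z): return S@np.array([x,y,z])+[0,0,.095]
L={'cover':cov(0,0,0),'cover_handle':cov(0,0,.036),'screw_a_wing':cov(.045,.043,.026),'screw_b_wing':cov(-.045,-.043,.026),'mill':np.zeros(3)}
def W(p,q): c,s=np.cos(p[2]),np.sin(p[2]); return np.array([p[0]+c*q[0]-s*q[1],p[1]+s*q[0]+c*q[1],q[2]])
def fit(L,p0,tol=12):
    obs=[]
    for k in L:
        for n in cs:
            e=proj(cs[n],W(p0,L[k]))
            for r in ctrl.landmark_of(k,n):
                if np.linalg.norm(e-r['uv'])<tol: obs.append((k,n,np.array(r['uv']))); break
    f=lambda p:np.concatenate([proj(cs[n],W(p,L[k]))-u for k,n,u in obs])
    s=least_squares(f,p0,loss='soft_l1',f_scale=1.5,x_scale=[.01,.01,.1])
    for (k,n,u),e in zip(obs,f(s.x).reshape(-1,2)): print('  ',k,n,u,e)
    print(s.x); return s.x
E
python3 - <<'E'
from m import *
p=fit(L,[.5195,.235,.16])
t=fit({'tray':np.zeros(3),'free_dimple':np.array([-.032,0,.022]),'dark_ball_center':np.array([.032,0,.036])},[.566,-.002,1.57])
# rest via its bars' mask rectangle
r=fit({'rest':np.zeros(3)},[.524,-.2,-.1])
out=[]
for n,(cx,cy) in {'top':(200,220),'scene':(390,300)}.items():
    im=cs[n]['pixels'].copy(); x0,y0=cx-55,cy-65
    f=7; I=cv2.resize(im[y0:y0+120,x0:x0+110],None,fx=f*.7,fy=f*.7,interpolation=cv2.INTER_CUBIC)
    I=np.ascontiguousarray(I); P=lambda q:tuple(np.int32((proj(cs[n],W(p,q))-[x0,y0])*f*.7))
    for z in (0.005,):
        pts=[cov(a,b,z) for a,b in((.09,.075),(-.09,.075),(-.09,-.075),(.09,-.075))]
        for i in range(4): cv2.line(I,P(pts[i]),P(pts[(i+1)%4]),(255,0,0),1)
    for a,b in((.045,.043),(-.045,-.043)):
        cv2.line(I,P(cov(a,b,.005)),P(cov(a,b,.034)),(0,255,0),1)
        cv2.line(I,P(cov(a-.017,b,.034)),P(cov(a+.017,b,.034)),(255,0,255),1)
    out.append(I)
save('mill',np.hstack(out))
# rest mask
for n in cs:
    m=ctrl.cut_out('rest',n)[0]['mask'].astype(np.uint8)
    cn=max(cv2.findContours(m,0,2)[0],key=cv2.contourArea); print(n,cv2.minAreaRect(cn)); 
    if n=='top':
        b=cv2.boxPoints(cv2.minAreaRect(cn)); w=np.array([atz(cs[n],u,.035)[:2] for u in b]); print(w,w.mean(0))
        print([np.linalg.norm(w[i]-w[i-1]) for i in range(4)],np.arctan2(*(w-np.roll(w,1,0))[:,::-1].T))
E
```

```text
cover scene [394.6 288.3] [-1.9729 -1.1777]
   cover top [195.4 219.6] [ 1.7111 -0.1027]
   cover_handle scene [395.7 274.4] [-0.5496  1.0287]
   cover_handle top [198.1 228.4] [-2.446  -1.9818]
   screw_a_wing scene [410.4 293.2] [ 0.0719 -3.0174]
   screw_a_wing top [173.7 208.2] [-2.6186  0.0024]
   screw_b_wing scene [377.6 269.5] [ 1.9334 -1.4714]
   screw_b_wing top [220.2 240.7] [-0.0034 -0.5403]
   mill scene [388.5 304.6] [-0.5162 -0.6588]
[0.5157 0.2346 0.1724]
   tray scene [301.7 289.6] [ 1.1061 -0.1897]
   tray top [305.3 203.7] [3.0402 0.5072]
   free_dimple scene [291.6 281.1] [0.5786 1.2976]
   free_dimple top [320.8 202.4] [ 1.5079 -0.0059]
   dark_ball_center scene [314.3 284.1] [-0.9937  2.1783]
   dark_ball_center top [298.8 202.1] [-4.2433  0.7442]
[ 0.5665 -0.0069  1.6379]
   rest scene [247.5 256.7] [ 0.203  -0.9365]
   rest top [393.4 224.5] [-0.0491 -0.5865]
[ 0.5244 -0.2075 -0.1   ]
scene ((248.04248046875, 256.5235900878906), (65.0761489868164, 59.92832946777344), 29.05460548400879)
top ((391.5391845703125, 223.58514404296875), (77.14949798583984, 84.3757553100586), 8.972625732421875)
[[ 0.4381 -0.0967]
 [ 0.6301 -0.1239]
 [ 0.6063 -0.2998]
 [ 0.4143 -0.2709]] [ 0.5222 -0.1978]
[np.float64(0.17577702796540648), np.float64(0.19391998541753547), np.float64(0.17751806279886911), np.float64(0.19416328551476728)] [ 1.4349 -0.1407 -1.7054  2.992 ]
```

View pics/mill.png

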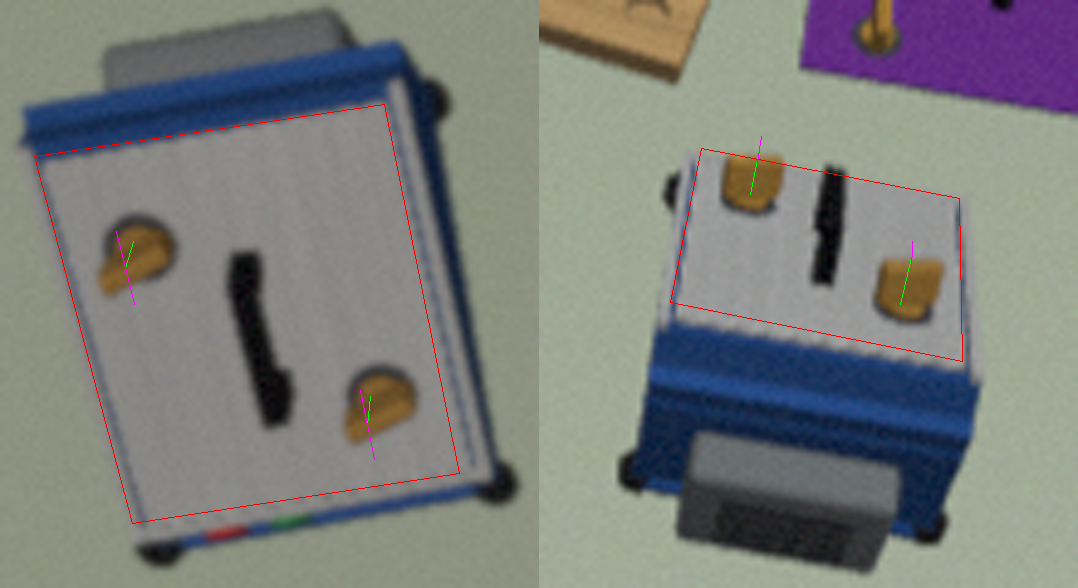

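```bash
python3 - <<'E'
from m import *
p=[.516,.232,.172]
def u(n,x,y): return (x/4.9+145,y/4.9+155) if n=='top' else ((x-539)/4.9+335,y/4.9+235)
ends={'B':[(725,157),(783,155)],'A':[(878,262),(943,260)]}
for k,s in(('A',1),('B',-1)):
    best=[]
    for th in np.arange(-1.6,1.6,.02):
        P=[proj(cs['scene'],W(p,cov(s*.045+d*.017*np.cos(th),s*.043+d*.017*np.sin(th),.034))) for d in(-1,1)]
        v=P[1]-P[0]; a,b=[np.array(u('scene',*e)) for e in ends[k]]; w=b-a
        best.append((min(np.linalg.norm(v-w),np.linalg.norm(v+w)),th))
    print(k,sorted(best)[:3])
out=[]
for n,(cx,cy) in {'top':(200,220),'scene':(390,270)}.items():
    im=cs[n]['pixels']; x0,y0=cx-40,cy-30;f=10
    I=np.ascontiguousarray(cv2.resize(im[y0:y0+60,x0:x0+70],None,fx=f,fy=f,interpolation=cv2.INTER_CUBIC))
    I=cv2.resize(I,(400,343)); f=f*400/700
    P=lambda q:tuple(np.int32((proj(cs[n],W(p,q))-[x0,y0])*f))
    for s,k in((1,'A'),(-1,'B')):
      for th,col in((-1.0,(0,255,0)),(-1.4,(255,0,0)),(1.4,(0,0,255))):
        cv2.line(I,*[P(cov(s*.045+d*.017*np.cos(th),s*.043+d*.017*np.sin(th),.034)) for d in(-1,1)],col,1)
    out.append(I)
save('wing',np.hstack(out))
E
```

```text
A [(np.float64(0.9551853254233651), np.float64(-1.1999999999999997)), (np.float64(0.9687440585186305), np.float64(-1.2199999999999998)), (np.float64(0.9748997177194049), np.float64(-1.1799999999999997))]
B [(np.float64(0.4179460566268279), np.float64(-1.1399999999999997)), (np.float64(0.4321281935278471), np.float64(-1.1199999999999997)), (np.float64(0.4572458196224862), np.float64(-1.1599999999999997))]
```

View pics/wing.png

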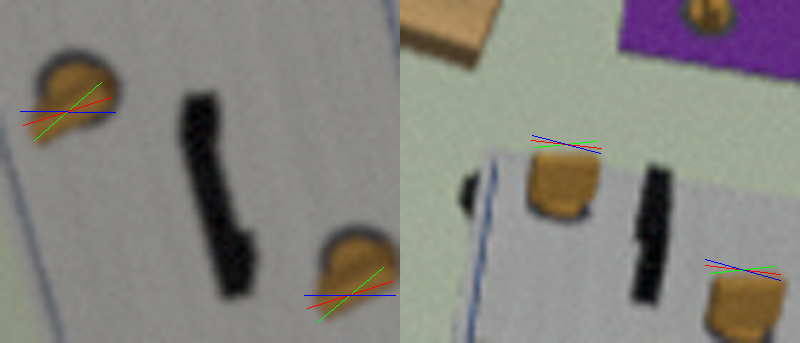

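Emit:
step_arm(increments="0 -0.682 -0.589 -1.96 0.03;0 -0.682 -0.589 -1.96 0.03;0 -0.682 -0.589 -1.96 0.03;0 -0.682 -0.589 -1.96 0.03;0 -0.682 -0.589 -1.96 0.03;0 -0.682 -0.589 -1.96 0.03;0 -0.682 -0.589 -1.96 0.03;0 -0.682 -0.589 -1.96 0.03;0 -0.682 -0.589 -1.96 0.03;0 -0.682 -0.589 -1.96 0.03;0 -0.682 -0.589 -1.96 0.03;0 -0.682 -0.589 -1.96 0.03", grip_force=12)

```text
time: 3.9
position: [0.4043, 0.0103, 0.23]
tcp_rot: [0.837, 1.403, -0.837]
ft_force: [0.4, -0.8, 0.1]
gripper_width: 0.324
```

```bash
NOCAM=1 python3 - <<'E'
from g import *
A=W(P,cov(.045,.043,.026));need(A+[0,0,.05],jaw(-1.15))
E
```

```text
t=3.90 pos [0.4043 0.0103 0.23  ] yaw 0.495 q6 -0.59 q1 -0.09 F [ 0.4 -0.8  0.1] M [-0.08 -0.17  0.06] w 30.1mm shift [ 0.0401  0.2433 -0.1738] twist -0.154 (or 2.988,-3.295)
```

Emit:
step_arm(increments="0 0.243 -0.174 -0.154 0.03;0 0.243 -0.174 -0.154 0.03;0 0.243 -0.174 -0.154 0.03;0 0.243 -0.174 -0.154 0.03;0 0.243 -0.174 -0.154 0.03;0 0.243 -0.174 -0.154 0.03;0.02 0.243 -0.174 -0.154 0.03;0.04 0.243 -0.174 -0.154 0.03;0.04 0.243 -0.174 -0.154 0.03")

```text
time: 4.8
position: [0.5352, 0.2756, 0.187]
tcp_rot: [0.721, 1.45, -0.727]
ft_force: [-0.7, 0.6, 1.1]
gripper_width: 0.322
```

```bash
python3 - <<'E'
from g import *
from h import *
A=W(P,cov(.045,.043,.026));need(A+[0,0,.009],jaw(-1.15))
from m import cs
out=[]
for n,(cx,cy) in {'top':(175,205),'scene':(410,275)}.items():
    im=cs[n]['pixels'];x0,y0=cx-30,cy-30
    I=np.ascontiguousarray(cv2.resize(im[y0:y0+60,x0:x0+60],(400,400),interpolation=cv2.INTER_CUBIC))
    o=ctrl.get_obs(); q=o['position']
    for a in(q-[0,0,.011],A): cv2.circle(I,tuple(np.int32((proj(cs[n],a)-[x0,y0])*400/60)),3,(0,255,0),-1)
    out.append(I)
save('A1',np.hstack(out))
E
```

```text
t=4.90 pos [0.5365 0.2757 0.1901] yaw 0.643 q6 -0.25 q1 0.40 F [-0.2  0.1  0.4] M [-0.03 -0.08  0.07] w 30.2mm shift [ 0.0411  0.0012 -0.0029] twist -0.006 (or 3.135,-3.148)
```

View pics/A1.png

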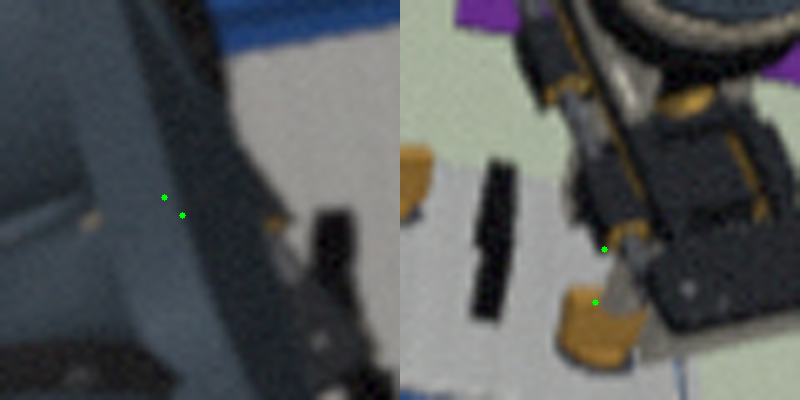

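The scene crop shows wing A at crop (602,320), just under the fingers at (620,300) and (597,240). They line up, so I'm descending slowly and watching the force.

Emit:
step_arm(increments="0.01 0.001 -0.003 0 0.03;0.02 0.001 -0.003 0 0.03;0.025 0.001 -0.003 0 0.03;0.03 0.001 -0.003 0 0.03;0.035 0.001 -0.003 0 0.03;0.041 0.001 -0.003 0 0.03;0.041 0.001 -0.003 0 0.03")

```text
time: 5.6
position: [0.5351, 0.2787, 0.1478]
tcp_rot: [0.723, 1.448, -0.725]
ft_force: [0.1, 0.6, 0.1]
gripper_width: 0.321
```

Emit:
step_arm(increments="0 0 0 0 0;0 0 0 0 0;0 0 0 0 0;0 0 0 0 0", grip_force=12)

```text
time: 6.0
position: [0.5349, 0.2782, 0.1488]
tcp_rot: [0.723, 1.448, -0.725]
ft_force: [-3.7, -4.5, 2.9]
gripper_width: 0.156
```

```bash
NOCAM=1 python3 - <<'E'
from g import *
A=W(P,cov(.045,.043,.026));need(A+[0,0,.009],jaw(-1.15))
E
```

```text
t=6.00 pos [0.5349 0.2782 0.1488] yaw 0.643 q6 -0.24 q1 0.40 F [-3.7 -4.5  2.9] M [-0.73  0.5  -0.03] w 14.5mm shift [-0.0002  0.001   0.    ] twist -0.006 (or 3.136,-3.148)
```

Emit:
step_arm(increments="0 0 0 -0.15 0;0 0 0 -0.3 0;0 0 0 -0.45 0;0 0 0 -0.6 0;0 0 0 -0.75 0;0 0 0 -0.9 0;0 0 0 -1.05 0;0 0 0 -1.2 0", grip_force=15)

```text
time: 6.8
position: [0.5363, 0.2801, 0.1498]
tcp_rot: [-0.216, 1.556, 0.22]
ft_force: [0.8, 6.1, 3.2]
gripper_width: 0.113
```

```bash
NOCAM=1 python3 - <<'E'
from g import *
A=W(P,cov(.045,.043,.026));need(A+[0,0,.009],jaw(1.25))
E
```

```text
t=6.80 pos [0.5363 0.2801 0.1498] yaw 1.849 q6 -1.45 q1 0.40 F [0.8 6.1 3.2] M [ 1.19 -0.47 -0.16] w 10.5mm shift [ 0.0008 -0.0011 -0.001 ] twist -1.098 (or 2.043,-4.240)
```

Emit:
step_arm(increments="0 0 0 -0.15 0;0 0 0 -0.3 0;0 0 0 -0.45 0;0 0 0 -0.6 0;0 0 0 -0.75 0;0 0 0 -0.9 0")

```text
time: 7.4
position: [0.5351, 0.2805, 0.1492]
tcp_rot: [-0.913, 1.368, 0.917]
ft_force: [-5.3, 9.3, 1.0]
gripper_width: 0.147
```

```bash
NOCAM=1 python3 - <<'E'
from g import *
A=W(P,cov(.045,.043,.026));need(A+[0,0,.009],jaw(1.25))
E
```

```text
t=7.40 pos [0.5351 0.2805 0.1492] yaw 2.749 q6 -2.35 q1 0.40 F [-5.3  9.3  1. ] M [ 1.69  0.67 -0.19] w 13.6mm shift [ 0.0002 -0.0012 -0.0013] twist -0.198 (or 2.943,-3.340)
```

Emit:
step_arm(increments="0 0 0 -0.1 0;0 0 0 -0.2 0;0 0 0 -0.2 0")

```text
time: 7.7
position: [0.5345, 0.28, 0.149]
tcp_rot: [-1.062, 1.295, 1.066]
ft_force: [-7.1, 5.9, 2.8]
gripper_width: 0.148
```

```bash
NOCAM=1 python3 - <<'E'
from g import *
A=W(P,cov(.045,.043,.026));need(A+[0,0,.009],jaw(1.25))
E
```

```text
t=7.70 pos [0.5345 0.28   0.149 ] yaw 2.946 q6 -2.54 q1 0.40 F [-7.1  5.9  2.8] M [ 1.3   1.11 -0.17] w 13.8mm shift [ 0.     -0.0015 -0.001 ] twist -0.001 (or 3.141,-3.143)
```

Emit:
step_arm(increments="0 0 0 -0.1 0;0 0 0 -0.2 0;0 0 0 -0.28 0;0 0 0 -0.28 0")

```text
time: 8.1
position: [0.5343, 0.2797, 0.149]
tcp_rot: [-1.269, 1.169, 1.273]
ft_force: [-8.5, 4.7, 4.2]
gripper_width: 0.153
```

```bash
NOCAM=1 python3 - <<'E'
from g import *
A=W(P,cov(.045,.043,.026));need(A+[0,0,.009],jaw(1.25))
E
```

```text
t=8.10 pos [0.5343 0.2797 0.149 ] yaw -3.058 q6 -2.82 q1 0.40 F [-8.5  4.7  4.2] M [ 0.86  1.34 -0.31] w 14.2mm shift [-0.     -0.0014 -0.001 ] twist 0.278 (or 3.420,-2.864)
```

Emit:
step_arm(increments="0 0 0 0 0.03;0 0 0 0 0.03;-0.03 0 0 0 0.03;-0.055 0 0 0 0.03;-0.055 0 0 0 0.03")

```text
time: 8.6
position: [0.5371, 0.2793, 0.2071]
tcp_rot: [-1.27, 1.164, 1.265]
ft_force: [0.4, -0.1, -0.4]
gripper_width: 0.325
```

```bash
NOCAM=1 python3 - <<'E'
from g import *
B=W(P,cov(-.045,-.043,.026));need(B+[0,0,.108],jaw(-1.15))
E
```

```text
t=8.60 pos [0.5371 0.2793 0.2071] yaw -3.060 q6 -2.82 q1 0.40 F [ 0.4 -0.1 -0.4] M [ 0.11 -0.07  0.05] w 30.2mm shift [ 0.0036  0.0713 -0.0931] twist -0.568 (or 2.574,-3.709)
```

Emit:
step_arm(increments="0 0.0727 -0.0915 2.574 0.03;0 0.0727 -0.0915 2.574 0.03;0 0.0727 -0.0915 2.574 0.03;0 0.0727 -0.0915 2.574 0.03;0 0.0727 -0.0915 2.574 0.03;0 0.0727 -0.0915 2.574 0.03;0 0.0727 -0.0915 2.574 0.03;0 0.0727 -0.0915 2.574 0.03;0 0.0727 -0.0915 2.574 0.03;0 0.0727 -0.0915 2.574 0.03;0 0.0727 -0.0915 2.574 0.03;0 0.0727 -0.0915 2.574 0.03")

```text
time: 9.8
position: [0.4704, 0.1815, 0.2031]
tcp_rot: [0.121, 1.568, -0.121]
ft_force: [0.2, -0.7, -0.0]
gripper_width: 0.327
```

```bash
sed -i 's/^P=.*/P=[.516,.2335,.172]/' g.py; NOCAM=1 python3 - <<'E'
from g import *
B=W(P,cov(-.045,-.043,.026));need(B+[0,0,.009],jaw(-1.15))
E
```

```text
t=9.80 pos [0.4704 0.1815 0.2031] yaw 1.417 q6 -1.14 q1 0.28 F [ 0.2 -0.7 -0. ] M [ 0.14 -0.14  0.01] w 30.4mm shift [0.099  0.001  0.0017] twist 0.768 (or 3.909,-2.374)
```

Emit:
step_arm(increments="0.03 0.001 0.0017 0.768 0.03;0.03 0.001 0.0017 0.768 0.03;0.03 0.001 0.0017 0.768 0.03;0.04 0.001 0.0017 0.768 0.03;0.045 0.001 0.0017 0.768 0.03;0.05 0.001 0.0017 0.768 0.03;0.055 0.001 0.0017 0.768 0.03")

```text
time: 10.5
position: [0.4722, 0.1823, 0.1481]
tcp_rot: [0.712, 1.451, -0.712]
ft_force: [0.2, -0.2, 0.1]
gripper_width: 0.322
```

```bash
python3 - <<'E'
from g import *
from h import *
B=W(P,cov(-.045,-.043,.026));need(B+[0,0,.009],jaw(-1.15))
from m import cs
n='scene'; im=cs[n]['pixels'];x0,y0=365,240
I=np.ascontiguousarray(cv2.resize(im[y0:y0+75,x0:x0+75],(600,600),interpolation=cv2.INTER_CUBIC))
for s in(1,-1): 
    cv2.circle(I,tuple(np.int32((proj(cs[n],W(P,cov(s*.045,s*.043,.034)))-[x0,y0])*8)),3,(0,255,0),-1)
    for th in (1.25,1.5): cv2.line(I,*[tuple(np.int32((proj(cs[n],W(P,cov(s*.045+d*.017*np.cos(th),s*.043+d*.017*np.sin(th),.034)))-[x0,y0])*8)) for d in(-1,1)],(255,0,0),1)
save('B1',I)
E
```

```text
t=10.60 pos [0.472  0.1823 0.1479] yaw 0.658 q6 -0.38 q1 0.28 F [0.2 0.3 1. ] M [-0.05 -0.08 -0.  ] w 29.8mm shift [0.0439 0.0001 0.0002] twist 0.009 (or 3.151,-3.132)
```

View pics/B1.png

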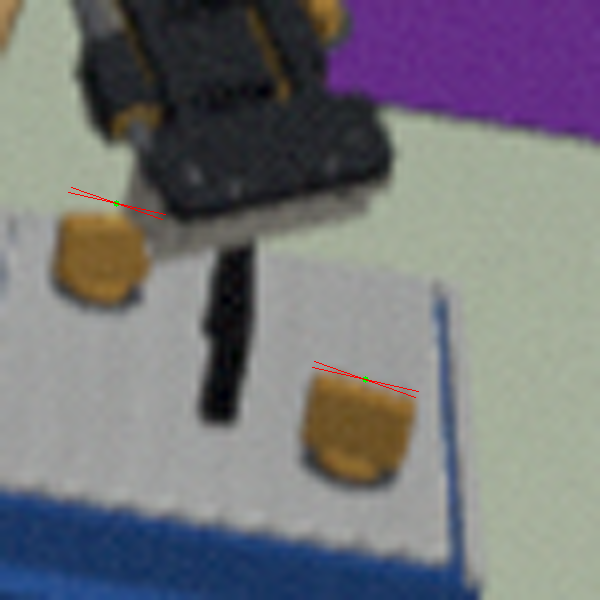

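A's wing (crop (362,425)) now lies on the far-side angle of about 1.25–1.5 rad, so it has turned. B's wing (102,255) sits 3 mm further to −y than predicted, so I'm adding that and gripping.

Emit:
step_arm(increments="0.01 0 0.003 0 0.03;0.02 0 0.003 0 0.03;0.027 0 0.003 0 0.03;0.033 0 0.003 0 0.03;0.038 0 0.003 0 0.03;0.044 0 0.003 0 0.03;0.044 0 0.003 0 0.03")

```text
time: 11.3
position: [0.4738, 0.18, 0.1039]
tcp_rot: [0.714, 1.451, -0.715]
ft_force: [0.1, 0.0, 0.6]
gripper_width: 0.319
```

Emit:
step_arm(increments="0 0 0 0 0;0 0 0 0 0;0 0 0 0 0;0 0 0 0 0", grip_force=15)

```text
time: 11.7
position: [0.4739, 0.1798, 0.1049]
tcp_rot: [0.714, 1.45, -0.715]
ft_force: [-2.6, -4.7, 3.3]
gripper_width: 0.144
```

Emit:
step_arm(increments="0 0 0 -0.15 0;0 0 0 -0.3 0;0 0 0 -0.45 0;0 0 0 -0.6 0;0 0 0 -0.75 0;0 0 0 -0.9 0;0 0 0 -1.05 0;0 0 0 -1.2 0")

```text
time: 12.5
position: [0.4741, 0.1797, 0.1049]
tcp_rot: [-0.228, 1.559, 0.227]
ft_force: [-1.4, -4.7, 2.9]
gripper_width: 0.105
```

```bash
NOCAM=1 python3 - <<'E'
from g import *
B=W(P,cov(-.045,-.043,.026));need(B+[0,0,.009],jaw(1.5))
E
```

```text
t=12.50 pos [0.4741 0.1797 0.1049] yaw 1.861 q6 -1.59 q1 0.27 F [-1.4 -4.7  2.9] M [-0.9   0.08 -0.17] w 9.8mm shift [ 0.0009  0.003  -0.0011] twist -1.371 (or 1.771,-4.512)
```

Emit:
step_arm(increments="0 0 0 -0.15 0;0 0 0 -0.3 0;0 0 0 -0.45 0;0 0 0 -0.6 0;0 0 0 -0.75 0;0 0 0 -0.9 0;0 0 0 -1.05 0;0 0 0 -1.15 0;0 0 0 -1.25 0;0 0 0 -1.25 0")

```text
time: 13.5
position: [0.4742, 0.1801, 0.1051]
tcp_rot: [-1.185, 1.224, 1.184]
ft_force: [-2.5, -2.7, 6.0]
gripper_width: 0.141
```

```bash
NOCAM=1 python3 - <<'E'
from g import *
B=W(P,cov(-.045,-.043,.026));need(B+[0,0,.009],jaw(1.5))
E
```

```text
t=13.50 pos [0.4742 0.1801 0.1051] yaw 3.108 q6 -2.84 q1 0.27 F [-2.5 -2.7  6. ] M [-0.35  0.28 -0.1 ] w 13.1mm shift [0.001  0.0021 0.0021] twist -0.124 (or 3.018,-3.265)
```

Emit:
step_arm(increments="0 0 0 0 0.03;0 0 0 0 0.03;-0.015 0 0 0 0.03;-0.03 0 0 0.1 0.03;-0.03 0 0 3.08 0.03;-0.03 0 0 3.08 0.03;-0.03 0 0 3.08 0.03;-0.03 0 0 3.08 0.03;-0.03 0 0 3.08 0.03;-0.03 0 0 3.08 0.03;-0.03 0 0 3.08 0.03;-0.03 0 0 3.08 0.03")

```text
time: 14.7
position: [0.4742, 0.1802, 0.1346]
tcp_rot: [-0.179, 1.563, 0.179]
ft_force: [0.6, 0.2, 0.5]
gripper_width: 0.322
```

```bash
NOCAM=1 python3 - <<'E'
from g import *
need([.474,.18,.105],3.168)
E
```

```text
t=14.70 pos [0.4742 0.1802 0.1346] yaw 1.799 q6 -1.53 q1 0.27 F [0.6 0.2 0.5] M [ 0.08 -0.13 -0.01] w 30.0mm shift [ 0.0296 -0.0002 -0.0002] twist -1.369 (or 1.772,-4.511)
```

Emit:
step_arm(increments="0 0 0 1.77 0.03;0 0 0 1.77 0.03;0 0 0 1.77 0.03;0 0 0 1.77 0.03;0 0 0 1.77 0.03;0 0 0 1.77 0.03;0 0 0 1.77 0.03;0 0 0 1.77 0.03;0 0 0 1.77 0.03;0 0 0 1.77 0.03;0 0 0 1.77 0.03;0 0 0 1.77 0.03")

```text
time: 15.9
position: [0.4742, 0.1802, 0.1346]
tcp_rot: [1.188, 1.223, -1.188]
ft_force: [0.3, -0.4, -0.7]
gripper_width: 0.324
```

Emit:
step_arm(increments="0.01 0 0 0 0.03;0.018 0 0 0 0.03;0.024 0 0 0 0.03;0.03 0 0 0 0.03;0.03 0 0 0 0.03;0.03 0 0 0 0;0.03 0 0 0 0;0.03 0 0 0 0;0.03 0 0 -0.1 0;0.03 0 0 -0.2 0;0.03 0 0 -0.3 0;0.03 0 0 -0.3 0")

```text
time: 17.1
position: [0.4744, 0.1802, 0.1051]
tcp_rot: [0.959, 1.349, -0.958]
ft_force: [-1.2, -0.1, 3.3]
gripper_width: 0.187
```

```bash
NOCAM=1 python3 - <<'E'
from g import *
need([.474,.18,.105],3.168)
E
```

```text
t=17.10 pos [0.4744 0.1802 0.1051] yaw 0.336 q6 -0.06 q1 0.27 F [-1.2 -0.1  3.3] M [-0.02 -0.12 -0.48] w 17.4mm shift [ 0.0001 -0.0004  0.    ] twist 0.309 (or 3.451,-2.832)
```

Emit:
step_arm(increments="0 0 0 0 0.035;0 0 0 0 0.035;-0.02 0 0 0 0.035;-0.06 0 0 0 0.035;-0.1 0 0 -1.42 0.035;-0.1 0 0 -1.42 0.035;-0.1 0 0 -1.42 0.035;-0.1 0 0 -1.42 0.035;-0.1 0 0 -1.42 0.035;-0.1 0 0 -1.42 0.035;-0.1 0 0 -1.42 0.035;-0.1 0 0 -1.42 0.035")

```text
time: 18.3
position: [0.4739, 0.18, 0.2045]
tcp_rot: [0.024, 1.571, -0.024]
ft_force: [-0.0, 0.8, -0.1]
gripper_width: 0.375
```

```bash
NOCAM=1 python3 - <<'E'
from g import *
need([.499,.229,.160],1.756)
E
```

```text
t=18.30 pos [0.4739 0.18   0.2045] yaw 1.540 q6 -1.27 q1 0.27 F [-0.   0.8 -0.1] M [ 0.11 -0.14  0.02] w 34.9mm shift [0.0445 0.0497 0.0236] twist -0.216 (or 2.925,-3.358)
```

Emit:
step_arm(increments="0 0.0497 0.0236 -0.216 0.035;0 0.0497 0.0236 -0.216 0.035;0 0.0497 0.0236 -0.216 0.035;0.03 0.0497 0.0236 -0.216 0.035;0.044 0.0497 0.0236 -0.216 0.035")

```text
time: 18.8
position: [0.4984, 0.2281, 0.1589]
tcp_rot: [-0.14, 1.569, 0.139]
ft_force: [0.0, 0.2, 0.2]
gripper_width: 0.376
```

```bash
python3 - <<'E'
from g import *
from h import *
need([.499,.229,.118],1.756)
from m import cs
out=[]
for n,(x0,y0) in {'scene':(350,230),'top':(160,180)}.items():
    im=cs[n]['pixels']
    I=np.ascontiguousarray(cv2.resize(im[y0:y0+80,x0:x0+80],(400,400),interpolation=cv2.INTER_CUBIC))
    q=ctrl.get_obs()['position']; 
    for d in((0,0,-.011),(0,0,-.042)): cv2.circle(I,tuple(np.int32((proj(cs[n],q+d)-[x0,y0])*5)),2,(0,255,0),-1)
    out.append(I)
save('H1',np.hstack(out))
E
```

```text
t=18.90 pos [0.4982 0.228  0.1589] yaw 1.749 q6 -1.40 q1 0.34 F [ 0.1 -0.1  0.3] M [ 0.05 -0.17 -0.01] w 34.9mm shift [0.0409 0.0009 0.0011] twist -0.007 (or 3.134,-3.149)
```

View pics/H1.png

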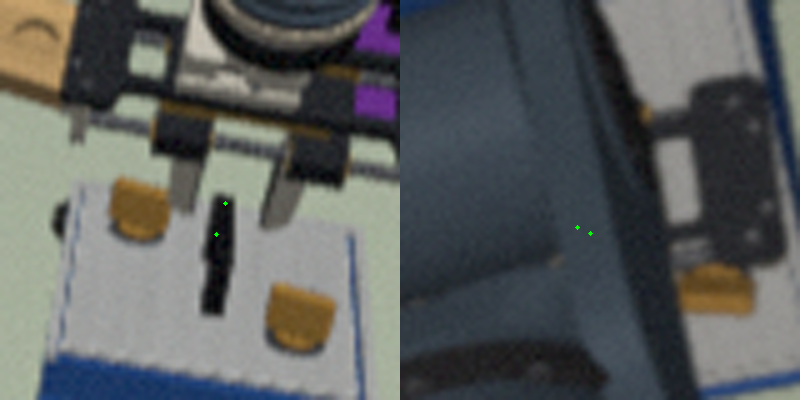

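The fingers (scene crop (185,205) and (280,215)) straddle the handle at (225,205). Both wings are turned alike. I'll descend, grip and lift along the cover normal.

Emit:
step_arm(increments="0.015 0.001 0.001 0 0.035;0.028 0.001 0.001 0 0.035;0.036 0.001 0.001 0 0.035;0.041 0.001 0.001 0 0.035;0.041 0.001 0.001 0 0.035;0.041 0.001 0.001 0 0;0.041 0.001 0.001 0 0;0.041 0.001 0.001 0 0", grip_force=10)

```text
time: 19.7
position: [0.5004, 0.2302, 0.12]
tcp_rot: [-0.141, 1.566, 0.142]
ft_force: [-0.0, 0.1, 0.2]
gripper_width: 0.169
```

```bash
NOCAM=1 python3 - <<'E'
from g import *
need([.499,.229,.118],1.756)
E
```

```text
t=19.70 pos [0.5004 0.2302 0.12  ] yaw 1.751 q6 -1.40 q1 0.35 F [-0.   0.1  0.2] M [ 0.06 -0.13  0.01] w 15.7mm shift [ 0.002  -0.0009 -0.0016] twist -0.005 (or 3.137,-3.147)
```

Emit:
step_arm(increments="0 0 0 0 0;0 0 0 0 0;0 0 0 0 0;0 0 0 0 0", grip_force=40)

```text
time: 20.1
position: [0.5005, 0.23, 0.12]
tcp_rot: [-0.142, 1.566, 0.142]
ft_force: [-0.5, -2.3, 6.2]
gripper_width: 0.124
```

Emit:
step_arm(increments="-0.0017 0 -0.001 0 0;-0.0035 0 -0.002 0 0;-0.0052 0 -0.003 0 0;-0.007 0 -0.004 0 0;-0.007 0 -0.004 0 0")

```text
time: 20.6
position: [0.4957, 0.2293, 0.1265]
tcp_rot: [-0.141, 1.568, 0.141]
ft_force: [-0.5, -0.6, -3.9]
gripper_width: 0.127
```

Emit:
step_arm(increments="-0.007 0 -0.004 0 0;-0.016 0 -0.009 0 0;-0.026 0 -0.015 0 0;-0.036 0 -0.021 0 0;-0.045 0 -0.026 0 0;-0.07 0 -0.026 0 0;-0.095 0 -0.026 0 0;-0.12 0 -0.026 0 0;-0.12 0 -0.026 0 0")

```text
time: 21.5
position: [0.4718, 0.2252, 0.25]
tcp_rot: [-0.14, 1.56, 0.143]
ft_force: [0.5, -0.3, -3.7]
gripper_width: 0.122
```

```bash
python3 - <<'E'
from g import *
from h import *
from m import cs
need([.49,-.2,.245],1.432)
out=[]
for n,(x0,y0,w) in {'scene':(190,160,240),'top':(130,150,320)}.items():
    im=cs[n]['pixels']; out.append(cv2.resize(im[y0:y0+w*3//4,x0:x0+w],(400,300)))
save('L1',np.hstack(out))
for n in cs: print(n,[(np.round(r['uv'],1),round(r['score'],2)) for r in ctrl.landmark_of('rest',n)[:1]])
E
```

```text
t=21.60 pos [0.4704 0.2246 0.2463] yaw 1.751 q6 -1.39 q1 0.36 F [ 0.1 -0.9 -3.6] M [ 0.09 -0.1  -0.03] w 11.7mm shift [ 0.0013 -0.4212 -0.0568] twist 0.319 (or 3.461,-2.823)
scene [(array([246., 258.]), 0.82)]
top [(array([393.4, 223.8]), 0.87)]
```

View pics/L1.png

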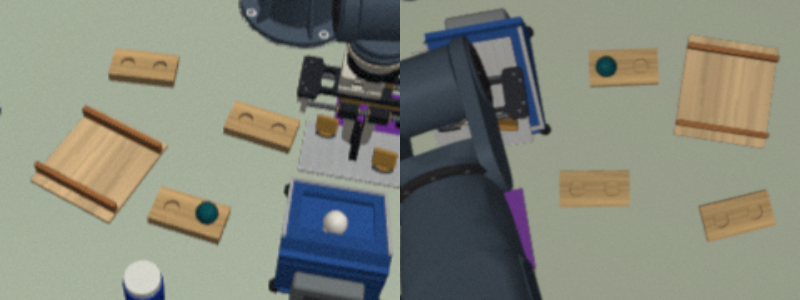

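Cover lifted cleanly. The white ball shows in the mill at crop (335,222), with the rest at (100,160). Carrying it across now.

Emit:
step_arm(increments="0 -0.02 0.0 0.02 0;0 -0.05 0.005 0.04 0;0 -0.085 0.005 0.06 0;0 -0.12 0.015 0.1 0;0 -0.155 0.02 0.13 0;0 -0.19 0.02 0.16 0;0 -0.225 0.02 0.19 0;0 -0.26 0.02 0.22 0;0 -0.295 0.02 0.25 0;0 -0.33 0.02 0.28 0;0 -0.365 0.02 0.31 0;0 -0.39 0.02 0.325 0", grip_force=50)

```text
time: 22.9
position: [0.5599, -0.1573, 0.245]
tcp_rot: [0.116, 1.57, -0.115]
ft_force: [-0.5, 0.2, -3.6]
gripper_width: 0.122
```

```bash
NOCAM=1 python3 - <<'E'
from g import *
need([.5047,-.2001,.13],1.426)
E
```

```text
t=22.90 pos [ 0.5599 -0.1573  0.245 ] yaw 1.424 q6 -1.78 q1 -0.35 F [-0.5  0.2 -3.6] M [ 0.1  -0.09 -0.02] w 11.4mm shift [ 0.1151 -0.0504 -0.0481] twist -0.002 (or 3.139,-3.144)
```

Emit:
step_arm(increments="0 -0.015 -0.015 0 0;0 -0.035 -0.033 0 0;0 -0.05 -0.048 0 0;0.03 -0.05 -0.048 0 0;0.06 -0.05 -0.048 0 0;0.09 -0.05 -0.048 0 0;0.115 -0.05 -0.048 0 0;0.115 -0.05 -0.048 0 0")

```text
time: 23.7
position: [0.5033, -0.1969, 0.1276]
tcp_rot: [0.116, 1.575, -0.112]
ft_force: [0.0, 0.7, -2.7]
gripper_width: 0.122
```

```bash
python3 - <<'E'
from g import *
from h import *
from m import cs
need([.5047,-.2001,.104],1.426)
n='scene';x0,y0,w=190,170,120
im=cs[n]['pixels']; save('R1',cv2.resize(im[y0:y0+w*3//4,x0:x0+w],(640,480),interpolation=cv2.INTER_CUBIC))
E
```

```text
t=23.80 pos [ 0.5054 -0.1978  0.1314] yaw 1.426 q6 -1.88 q1 -0.46 F [ 0.3 -0.5 -2.4] M [ 0.05 -0.13 -0.04] w 11.4mm shift [ 0.0274 -0.0024 -0.0003] twist 0.000 (or 3.142,-3.142)
```

View pics/R1.png

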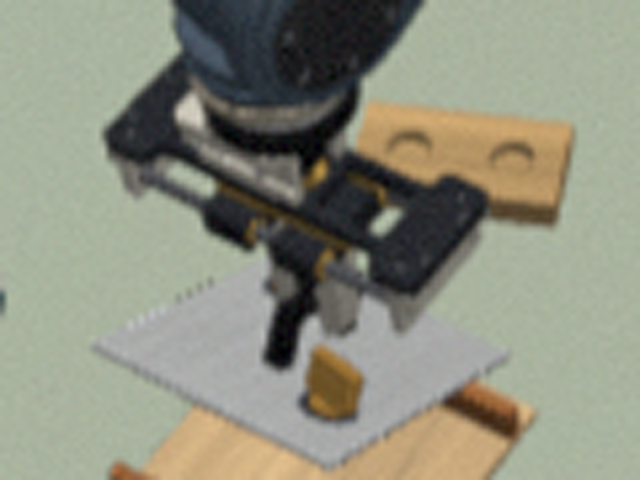

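Emit:
step_arm(increments="0.008 -0.002 0 0 0;0.016 -0.002 0 0 0;0.02 -0.002 0 0 0;0.024 -0.002 0 0 0;0.027 -0.002 0 0 0;0.027 -0.002 0 0 0", grip_force=25)

```text
time: 24.4
position: [0.5052, -0.1998, 0.1043]
tcp_rot: [0.114, 1.568, -0.113]
ft_force: [0.2, 0.2, -3.3]
gripper_width: 0.127
```

Emit:
step_arm(increments="0.003 0 0 0 0;0.006 0 0 0 0;0.008 0 0 0 0;0.008 0 0 0 0")

```text
time: 24.8
position: [0.5054, -0.2, 0.0966]
tcp_rot: [0.114, 1.568, -0.114]
ft_force: [-0.4, -0.5, 0.2]
gripper_width: 0.127
```

Emit:
step_arm(increments="0.004 0 0.005 0 0;0.008 0 0.009 0 0;0.012 0 0.012 0 0;0.016 0 0.015 0 0;0.02 0 0.017 0 0;0.02 0 0.017 0 0")

```text
time: 25.4
position: [0.5223, -0.2024, 0.0761]
tcp_rot: [0.114, 1.568, -0.114]
ft_force: [0.9, -1.1, -0.4]
gripper_width: 0.13
```

```bash
python3 - <<'E'
from g import *
from h import *
from m import cs
need([.5245,-.203,.065],1.426)
n='scene';x0,y0,w=190,170,120
im=cs[n]['pixels']; save('R2',cv2.resize(im[y0:y0+w*3//4,x0:x0+w],(640,480),interpolation=cv2.INTER_CUBIC))
E
```

```text
t=25.50 pos [ 0.5219 -0.2023  0.0764] yaw 1.426 q6 -1.88 q1 -0.45 F [ 1.1 -0.6 -1.8] M [-0.07 -0.14  0.03] w 11.6mm shift [ 0.0114 -0.0003  0.0027] twist 0.000 (or 3.142,-3.142)
```

View pics/R2.png

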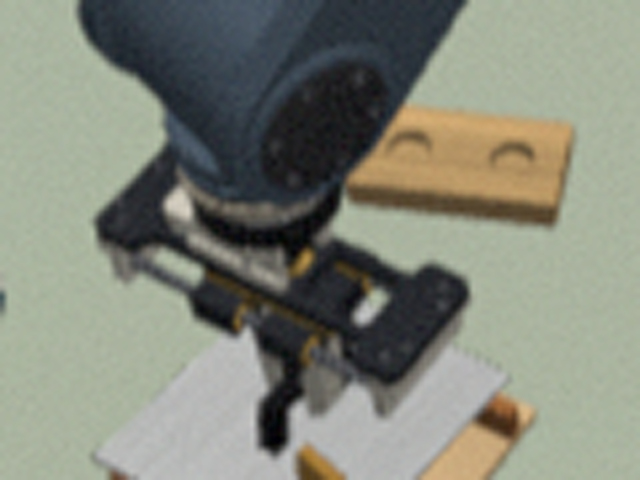

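Emit:
step_arm(increments="0.003 0 0.001 0 0;0.006 0 0.002 0 0;0.009 0 0.003 0 0;0.011 0 0.003 0 0;0.011 0 0.003 0 0")

```text
time: 26.0
position: [0.5251, -0.2028, 0.0654]
tcp_rot: [0.114, 1.568, -0.114]
ft_force: [2.2, 0.0, 0.8]
gripper_width: 0.125
```

Emit:
step_arm(increments="0.001 0 0 0 0;0.002 0 0 0 0;0.002 0 0 0 0")

```text
time: 26.3
position: [0.5253, -0.2029, 0.0638]
tcp_rot: [0.114, 1.567, -0.114]
ft_force: [3.6, -0.9, 1.5]
gripper_width: 0.125
```

Emit:
step_arm(increments="0.0015 0 0 0 0;0.003 0 0 0 0;0.003 0 0 0 0", grip_force=15)

```text
time: 26.6
position: [0.5259, -0.203, 0.0624]
tcp_rot: [0.113, 1.566, -0.114]
ft_force: [-0.8, 3.4, 19.9]
gripper_width: 0.127
```

```bash
python3 - <<'E'
from g import *
from h import *
from m import cs
need([.5245,-.203,.065],1.426)
n='scene';x0,y0,w=190,190,120
im=cs[n]['pixels']; save('R3',cv2.resize(im[y0:y0+w*3//4,x0:x0+w],(640,480),interpolation=cv2.INTER_CUBIC))
E
```

```text
t=26.70 pos [ 0.5259 -0.203   0.0624] yaw 1.426 q6 -1.88 q1 -0.45 F [-0.8  3.3 20.3] M [0.55 0.07 0.05] w 12.0mm shift [-0.0026 -0.0002 -0.0014] twist -0.000 (or 3.142,-3.142)
```

View pics/R3.png

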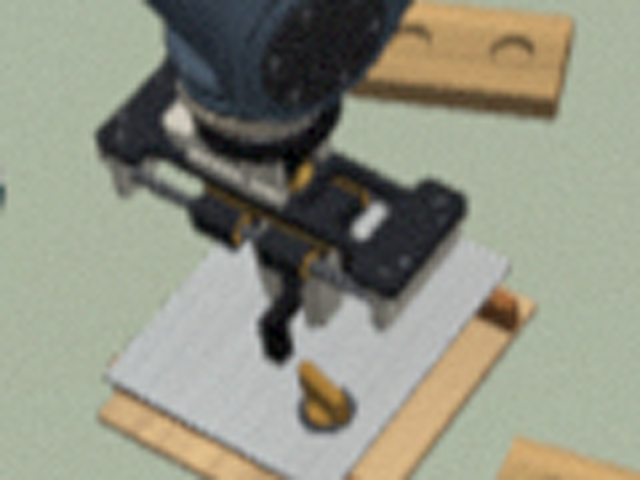

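Force jumped to 20 N and the cover looks flat on both bars, with the bar end visible at (500,305). Releasing.

Emit:
step_arm(increments="-0.001 0 0 0 0;-0.001 0 0 0 0.035;-0.001 0 0 0 0.035;-0.001 0 0 0 0.035;-0.001 0 0 0 0.035;-0.03 0 0 0 0.035;-0.07 0 0 0 0.035;-0.12 0 0 0 0.035;-0.16 0 0 0 0.035;-0.16 0 0 0 0.035")

```text
time: 27.7
position: [0.527, -0.2037, 0.226]
tcp_rot: [0.111, 1.56, -0.116]
ft_force: [-0.2, -1.1, -0.4]
gripper_width: 0.375
```

```bash
NOCAM=1 python3 - <<'E'
from g import *
print(W(P,[0,0,.066])); need([.516,.2335,.22],1.756)
E
```

```text
[0.516  0.2335 0.066 ]
t=27.70 pos [ 0.527  -0.2037  0.226 ] yaw 1.426 q6 -1.88 q1 -0.45 F [-0.2 -1.1 -0.4] M [ 0.05 -0.12  0.04] w 34.9mm shift [ 0.0042  0.4311 -0.074 ] twist -0.330 (or 2.812,-3.472)
```

Emit:
step_arm(increments="0 0.25 -0.1 -0.33 0.06;0 0.25 -0.1 -0.33 0.06;0 0.25 -0.1 -0.33 0.06;0 0.25 -0.1 -0.33 0.06;0 0.25 -0.1 -0.33 0.06;0 0.25 -0.1 -0.33 0.06;0 0.25 -0.1 -0.33 0.06")

```text
time: 28.4
position: [0.4612, 0.0609, 0.2199]
tcp_rot: [-0.148, 1.567, 0.148]
ft_force: [-0.2, -0.6, -0.8]
gripper_width: 0.646
```

```bash
python3 - <<'E'
from g import *
from h import *
from m import cs
need([.516,.2335,.22],1.756)
for k,z in(('ball_center',.066),('free_dimple',.022),('dark_ball_center',.036),('cover',.035),('cover_handle',.071),('tray',0)):
    U={}
    for n in cs:
        for r in ctrl.landmark_of(k,n)[:3]:
            print(k,n,np.round(r['uv'],1),round(r['score'],2),atz(cs[n],r['uv'],z)[:2])
im=cs['scene']['pixels'];x0,y0=190,190
I=[cv2.resize(im[190:310,190:310],(400,400)),cv2.resize(im[240:320,350:430],(400,400))]
save('C1',np.hstack(I)); save('sc2',im); save('top2',cs['top']['pixels'])
E
```

```text
t=28.50 pos [0.4621 0.0588 0.2201] yaw 1.757 q6 -1.73 q1 0.03 F [ 0.1 -0.2  0.5] M [ 0.04 -0.15 -0.01] w 60.0mm shift [0.     0.1617 0.0853] twist 0.001 (or 3.143,-3.141)
ball_center scene [395.3 296. ] 0.73 [0.5217 0.2483]
ball_center scene [390.1 290.2] 0.16 [0.51   0.2299]
ball_center top [199.  219.4] 0.53 [0.5187 0.2357]
free_dimple scene [292.3 283.4] 0.96 [ 0.5715 -0.0372]
free_dimple scene [265.8 195.4] 0.86 [ 0.3026 -0.2537]
free_dimple scene [336.2 234.1] 0.69 [0.359  0.0149]
free_dimple top [415.7 317.7] 0.95 [ 0.3081 -0.2575]
free_dimple top [320. 201.] 0.9 [ 0.5717 -0.0335]
free_dimple top [299.1 297.8] 0.4 [0.3482 0.01  ]
dark_ball_center scene [311.4 284.4] 0.65 [0.5608 0.0177]
dark_ball_center top [397.1 222.3] 0.53 [ 0.5249 -0.2102]
dark_ball_center top [297.1 204.2] 0.41 [0.5613 0.0191]
cover scene [417.2 231.3] 0.84 [0.2613 0.2425]
cover scene [250.  252.7] 0.69 [ 0.5314 -0.1919]
cover top [394.3 225. ] 0.93 [ 0.5186 -0.2041]
cover top [190.2 341.1] 0.83 [0.2473 0.252 ]
cover_handle scene [245.5 243.3] 0.82 [ 0.5274 -0.2044]
cover_handle scene [420.4 227.9] 0.61 [0.2739 0.2492]
cover_handle top [397.7 219.3] 0.94 [ 0.5281 -0.2057]
cover_handle top [188.5 343.5] 0.66 [0.2462 0.2488]
tray scene [344.8 239.3] 0.95 [0.3518 0.0418]
tray scene [274.4 199.7] 0.72 [ 0.2918 -0.2293]
tray scene [304.  289.4] 0.71 [ 0.5651 -0.0038]
tray top [308.  204.1] 0.93 [ 0.5667 -0.0061]
tray top [400. 324.] 0.85 [ 0.2914 -0.2255]
```

View pics/C1.png

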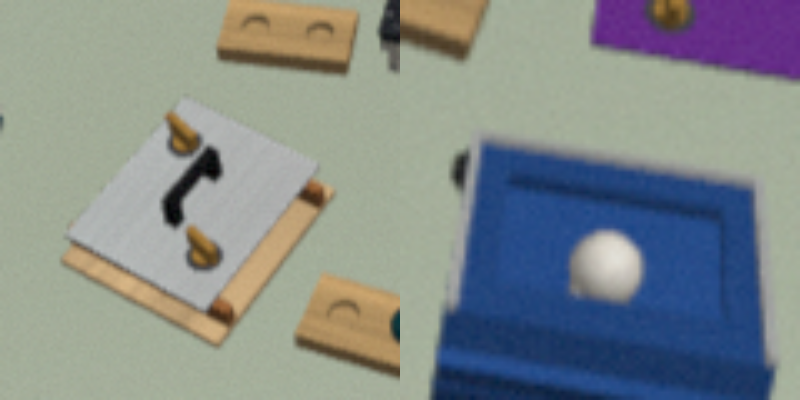

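Left crop: the cover is flat across both bars, handle up. Right crop: white ball at crop (607,266), about (391.4,293) in the full frame. Now a sharper ball and dimple fix by segmentation.

```bash
python3 - <<'E'
from g import *
from h import *
from m import cs
from m import ctrl
for n,(u,v) in {'scene':(391,292),'top':(199,219)}.items():
    im=cs[n]['pixels'].astype(int)[v-14:v+15,u-14:u+15]
    m=((im.max(2)-im.min(2)<45)&(im.max(2)>125)).astype(np.uint8)
    k,l,s,c=cv2.connectedComponentsWithStats(m); i=1+np.argmin(np.linalg.norm(c[1:]-14,axis=1)+ (s[1:,4]<15)*50)
    ctr=c[i]+[u-14,v-14]; print(n,s[i],ctr,atz(cs[n],ctr,.066)[:2])
for _ in range(1): pass
q=ctrl.get_obs()['position']
c=cs['top']['pixels'][185:225,275:345]; s=cs['scene']['pixels'][265:310,270:335]
save('T1',np.hstack([cv2.resize(c,(400,229),interpolation=cv2.INTER_CUBIC),cv2.resize(s,(331,229),interpolation=cv2.INTER_CUBIC)]))
E
```

```text
scene [  7   8  15  14 149] [391.3758 292.3826] [0.5152 0.2351]
top [  7   7  17  18 227] [199.4758 220.8678] [0.5155 0.2346]
```

The picture limit is reached, so I'll go on by numbers. The ball is at about (.5155,.2345) and both cameras agree. Next, tray geometry from masks.

```bash
python3 - <<'E'
from g import *
from h import *
from m import cs,ctrl
n='top'
for n in cs:
  e=proj(cs[n],[.566,-.005,.01])
  for r in ctrl.cut_out('tray',n):
    m=r['mask'].astype(np.uint8); ys,xs=np.nonzero(m)
    if abs(xs.mean()-e[0])+abs(ys.mean()-e[1])<15:
        cn=max(cv2.findContours(m,0,2)[0],key=cv2.contourArea); rc=cv2.minAreaRect(cn); b=cv2.boxPoints(rc)
        w=np.array([atz(cs[n],u,.022 if n=='top' else .012)[:2] for u in b]); print(n,r['score'],w.mean(0)); 
        for i in range(4): d=w[i]-w[i-1]; print('  ',np.linalg.norm(d),np.arctan2(d[1],d[0]))
# dark ball by colour
for n in cs:
    e=proj(cs[n],[.565,.025,.036]).astype(int); im=cs[n]['pixels'].astype(int)[e[1]-20:e[1]+20,e[0]-20:e[0]+20]
    m=im[:,:,1]-im[:,:,0]>25; ys,xs=np.nonzero(m); c=np.array([xs.mean(),ys.mean()])+e-20; print(n,m.sum(),c,atz(cs[n],c,.036)[:2])
E
```

```text
scene 0.97 [ 0.5689 -0.0064]
   0.13073154692586186 -1.4962007339055765
   0.07807559955491943 -2.9582704829542075
   0.1350945984479687 1.6353113090884739
   0.07636376304439514 0.12852150380901475
top 0.81 [ 0.5665 -0.0071]
   0.06498576669615386 0.023437404784448182
   0.12718900895811577 -1.547857756953713
   0.06510501213973881 -3.1243230486417786
   0.12678757084081765 1.5928025702026287
scene 115 [313.8    287.1304] [0.5663 0.0273]
top 78 [293.9615 199.9231] [0.571  0.0265]
```

Emit:
step_arm(increments="0 0.163 0.085 0 0.06;0 0.163 0.085 0 0.06;0 0.163 0.085 0 0.06;0 0.163 0.085 0 0.06;0 0.163 0.085 0 0.06;0 0.163 0.085 0 0.06")

```text
time: 30.0
position: [0.5155, 0.235, 0.2202]
tcp_rot: [-0.147, 1.567, 0.146]
ft_force: [-0.8, -0.2, -0.4]
gripper_width: 0.643
```

```bash
NOCAM=1 python3 - <<'E'
from g import *
need([.5155,.2345,.066],1.756)
E
```

```text
t=30.00 pos [0.5155 0.235  0.2202] yaw 1.757 q6 -1.41 q1 0.35 F [-0.8 -0.2 -0.4] M [ 0.04 -0.17  0.01] w 59.8mm shift [ 0.1542 -0.0005  0.0001] twist 0.001 (or 3.143,-3.140)
```

Emit:
step_arm(increments="0.04 -0.0005 0 0 0.06;0.08 -0.0005 0 0 0.06;0.11 -0.0005 0 0 0.06;0.13 -0.0005 0 0 0.06;0.145 -0.0005 0 0 0.06;0.154 -0.0005 0 0 0.06;0.154 -0.0005 0 0 0.06")

```text
time: 30.7
position: [0.5156, 0.2338, 0.0662]
tcp_rot: [-0.145, 1.567, 0.145]
ft_force: [-0.1, -0.6, 0.7]
gripper_width: 0.644
```

Emit:
step_arm(increments="0 0 0 0 0.036;0 0 0 0 0.036;0 0 0 0 0.036;0 0 0 0 0.036;0 0 0 0 0.036", grip_force=10)

```text
time: 31.2
position: [0.5164, 0.2341, 0.0674]
tcp_rot: [-0.146, 1.565, 0.145]
ft_force: [0.5, -5.5, 6.0]
gripper_width: 0.42
```

```bash
NOCAM=1 python3 - <<'E'
from g import *
need([.5155,.2345,.066],1.756)
E
```

```text
t=31.20 pos [0.5164 0.2341 0.0674] yaw 1.756 q6 -1.41 q1 0.34 F [ 0.5 -5.5  6. ] M [-0.93 -0.23  0.02] w 39.1mm shift [ 0.0014  0.0006 -0.0008] twist 0.000 (or 3.142,-3.141)
```

Emit:
step_arm(increments="0 0 0 0 0.03;0 0 0 0 0.03;-0.005 0 0 0 0.03;-0.015 0 0 0 0.03;-0.035 0 0 0 0.03;-0.065 0 0 0 0.03;-0.1 0 0 0 0.03;-0.135 0 0 0 0.03;-0.135 0 0 0 0.03", grip_force=25)

```text
time: 32.1
position: [0.5176, 0.2353, 0.2069]
tcp_rot: [-0.144, 1.558, 0.147]
ft_force: [0.4, 0.2, -2.0]
gripper_width: 0.417
```

```bash
python3 - <<'E'
from g import *
from h import *
from m import cs
need([.569,-.0375,.15],.02)
need([.569,-.0375,.15],.02+np.pi)
n='scene';p=ctrl.get_obs()['position'];e=proj(cs[n],p).astype(int);print(e)
im=cs[n]['pixels'].astype(int)[e[1]-25:e[1]+25,e[0]-25:e[0]+25]
m=((im.max(2)-im.min(2)<45)&(im.max(2)>140)).astype(np.uint8);k,l,s,c=cv2.connectedComponentsWithStats(m)
for i in range(1,k):
    if s[i,4]>25: print(s[i],c[i]+e-25)
u,v=391,292; im=cs[n]['pixels'].astype(int)[v-14:v+15,u-14:u+15];print('left in mill',((im.max(2)-im.min(2)<45)&(im.max(2)>125)).sum())
E
```

```text
t=32.20 pos [0.5158 0.2345 0.2023] yaw 1.756 q6 -1.41 q1 0.34 F [ 0.2 -0.5 -2.9] M [ 0.02 -0.13 -0.03] w 39.0mm shift [ 0.0522 -0.2772  0.0021] twist -1.405 (or 1.736,-4.547)
t=32.20 pos [0.5158 0.2345 0.2023] yaw 1.756 q6 -1.41 q1 0.34 F [ 0.2 -0.5 -2.9] M [ 0.02 -0.13 -0.03] w 39.0mm shift [ 0.0522 -0.2772  0.0021] twist -1.405 (or 1.736,-4.547)
[398 265]
[16  0 15  4 31] [397.2258 240.9355]
[ 3  5  7  4 27] [378.8889 246.5556]
[  0  12  16  19 201] [378.806  261.3532]
[ 20  16  16  18 208] [400.2067 263.5385]
[ 36  23  14  27 144] [417.9167 271.6528]
left in mill 84
```

Emit:
step_arm(increments="0 -0.02 0 0.1 0.03;0 -0.05 0 0.24 0.03;0 -0.08 0.001 0.38 0.03;0 -0.11 0.001 0.52 0.03;0 -0.14 0.001 0.67 0.03;0 -0.17 0.001 0.82 0.03;0 -0.2 0.001 0.97 0.03;0 -0.23 0.002 1.12 0.03;0 -0.255 0.002 1.27 0.03;0 -0.277 0.002 1.42 0.03;0 -0.277 0.002 1.57 0.03;0 -0.277 0.002 1.736 0.03")

```text
time: 33.4
position: [0.5681, -0.038, 0.1999]
tcp_rot: [1.187, 1.225, -1.19]
ft_force: [-0.9, 0.6, -1.2]
gripper_width: 0.415
```

Emit:
step_arm(increments="0.02 0 0 0 0.03;0.05 0 0 0 0.03;0.05 0 0 0 0.03")

```text
time: 33.7
position: [0.5661, -0.0371, 0.1472]
tcp_rot: [1.18, 1.233, -1.188]
ft_force: [-0.6, 0.0, -1.9]
gripper_width: 0.418
```

```bash
python3 - <<'E'
from g import *
from h import *
from m import cs
need([.569,-.0375,.08],.02)
p=ctrl.get_obs()['position']
for n in cs:
    e=proj(cs[n],p);i=e.astype(int)
    im=cs[n]['pixels'].astype(int)[i[1]-25:i[1]+25,i[0]-25:i[0]+25]
    m=((im.max(2)-im.min(2)<45)&(im.max(2)>140)).astype(np.uint8);k,l,s,c=cv2.connectedComponentsWithStats(m)
    print(n,e,[(list(s[j]),c[j]+i-25) for j in range(1,k) if s[j,4]>25])
    print([(np.round(r['uv'],1),round(r['score'],2)) for r in ctrl.landmark_of('ball_center',n)[:2]])
    print([(np.round(r['uv'],1),round(r['score'],2),atz(cs[n],r['uv'],.022)) for r in ctrl.landmark_of('free_dimple',n)])
E
```

```text
t=33.80 pos [ 0.5684 -0.0374  0.1511] yaw 0.036 q6 -0.18 q1 -0.15 F [ 0.2 -0.1 -1.5] M [-0.02 -0.13 -0.01] w 38.6mm shift [0.0711 0.0008 0.0002] twist 0.016 (or 3.158,-3.126)
scene [291.1105 257.5734] [([np.int32(0), np.int32(0), np.int32(14), np.int32(18), np.int32(151)], array([270.6159, 238.1126])), ([np.int32(24), np.int32(0), np.int32(26), np.int32(48), np.int32(750)], array([306.524 , 258.4613])), ([np.int32(0), np.int32(37), np.int32(21), np.int32(13), np.int32(175)], array([275.7543, 276.0514]))]
[(array([292.5, 259.1]), 0.48)]
[(array([335. , 230.2]), 0.76, array([0.3465, 0.0061, 0.022 ])), (array([291.3, 261.1]), 0.57, array([ 0.5033, -0.0713,  0.022 ])), (array([262.6, 194.2]), 0.39, array([ 0.302 , -0.2656,  0.022 ]))]
top [323.9416 194.5175] []
[]
[(array([418.2, 317.6]), 0.82, array([ 0.3084, -0.2633,  0.022 ]))]
```

Emit:
step_arm(increments="0.03 0.0005 0 0.016 0.03;0.06 0.0005 0 0.016 0.03;0.085 0.0005 0 0.016 0.03;0.098 0.0005 0 0.016 0.03;0.104 0.0005 0 0.016 0.03;0.107 0.0005 0 0.016 0.03;0.11 0.0005 0 0.016 0.03;0.11 0.0005 0 0.016 0.03")

```text
time: 34.8
position: [0.5697, -0.0376, 0.0422]
tcp_rot: [1.195, 1.218, -1.194]
ft_force: [0.0, 0.1, -0.6]
gripper_width: 0.418
```

```bash
NOCAM=1 python3 - <<'E'
from g import *
need([.569,-.0375,.037],.02)
E
```

```text
t=34.80 pos [ 0.5697 -0.0376  0.0422] yaw 0.020 q6 -0.17 q1 -0.15 F [ 0.   0.1 -0.6] M [-0.07 -0.05 -0.  ] w 38.9mm shift [ 0.0052 -0.0007 -0.0001] twist 0.000 (or 3.142,-3.142)
```

Emit:
step_arm(increments="0.001 0 0 0 0.03;0.002 0 0 0 0.03;0.002 0 0 0 0.03")

```text
time: 35.1
position: [0.5694, -0.0375, 0.0397]
tcp_rot: [1.195, 1.218, -1.194]
ft_force: [0.1, 0.0, -1.9]
gripper_width: 0.415
```

Emit:
step_arm(increments="0.001 0 0 0 0.03;0.002 0 0 0 0.03;0.002 0 0 0 0.03")

```text
time: 35.4
position: [0.5696, -0.0374, 0.0381]
tcp_rot: [1.195, 1.218, -1.194]
ft_force: [-1.8, 1.4, 4.9]
gripper_width: 0.419
```

Emit:
step_arm(increments="0 -0.0008 -0.0007 0 0.03;0.0003 -0.0008 -0.0007 0 0.03;0.0003 -0.0008 -0.0007 0 0.03")

```text
time: 35.7
position: [0.5693, -0.0369, 0.0379]
tcp_rot: [1.195, 1.217, -1.193]
ft_force: [2.0, 0.5, 4.7]
gripper_width: 0.42
```

Emit:
step_arm(increments="0 0 0 0 0.044;0 0 0 0 0.048;0 0 0 0 0.052;0 0 0 0 0.056;0 0 0 0 0.06;0 0 0 0 0.06", grip_force=5)

```text
time: 36.3
position: [0.5685, -0.0368, 0.0373]
tcp_rot: [1.194, 1.219, -1.195]
ft_force: [1.3, -0.6, -0.8]
gripper_width: 0.645
```

Emit:
step_arm(increments="-0.01 0 0 0 0.06;-0.03 0 0 0 0.06;-0.07 0 0 0 0.06;-0.11 0 0 0 0.06;-0.16 0 0 0 0.06;-0.16 -0.05 0 0 0.06;-0.16 -0.1 0 0 0.06;-0.16 -0.15 0 0 0.06;-0.16 -0.2 0 0 0.06;-0.16 -0.2 0 0 0.06")

```text
time: 37.3
position: [0.3632, -0.0402, 0.1972]
tcp_rot: [1.194, 1.221, -1.197]
ft_force: [0.6, 0.4, 0.2]
gripper_width: 0.646
```

```bash
python3 - <<'E'
from g import *
from h import *
from m import cs
need([.569,-.0375,.037],.02)
print([(n,proj(cs[n],[.569,-.0375,.036])) for n in cs])
for k,z in(('ball_center',.036),('dark_ball_center',.036),('tray',0),('cover',.035),('cover_handle',.071)):
    for n in cs:
        for r in ctrl.landmark_of(k,n)[:3]: print(k,n,np.round(r['uv'],1),round(r['score'],2),atz(cs[n],r['uv'],z)[:2])
for n in cs:
    i=proj(cs[n],[.569,-.0375,.036]).astype(int)
    im=cs[n]['pixels'].astype(int)[i[1]-13:i[1]+14,i[0]-13:i[0]+14]
    m=((im.max(2)-im.min(2)<40)&(im.max(2)>140)).astype(np.uint8);k,l,s,c=cv2.connectedComponentsWithStats(m)
    print(n,[(s[j].tolist(),c[j]+i-13,atz(cs[n],c[j]+i-13,.036)[:2]) for j in range(1,k) if s[j,4]>25])
    e=proj(cs[n],[.565,.025,.036]).astype(int); im=cs[n]['pixels'].astype(int)[e[1]-20:e[1]+20,e[0]-20:e[0]+20]
    m=im[:,:,1]-im[:,:,0]>25; ys,xs=np.nonzero(m); c=np.array([xs.mean(),ys.mean()])+e-20; print(' dark',m.sum(),c)
E
```

```text
t=37.40 pos [ 0.3686 -0.041   0.1983] yaw 0.019 q6 -0.26 q1 -0.24 F [1.  0.5 0.8] M [ 0.   -0.06 -0.01] w 59.9mm shift [0.1618 0.2001 0.0004] twist -0.001 (or 3.141,-3.142)
[('scene', array([292.3977, 280.1491])), ('top', array([321.9468, 201.4253]))]
ball_center scene [293.1 282. ] 0.68 [ 0.5738 -0.0332]
ball_center top [322.8 205. ] 0.59 [ 0.5608 -0.0396]
dark_ball_center scene [246.  229.3] 0.55 [ 0.4597 -0.2425]
dark_ball_center scene [312.7 286.3] 0.49 [0.5651 0.0234]
dark_ball_center top [298.3 203.6] 0.67 [0.5628 0.0164]
tray scene [302.4 289.6] 0.93 [ 0.5675 -0.0078]
tray scene [276.9 201.4] 0.67 [ 0.2952 -0.2186]
tray scene [343.3 239.3] 0.57 [0.3537 0.0375]
tray top [397.1 322.4] 0.72 [ 0.295  -0.2187]
tray top [283.6 302.9] 0.63 [0.335  0.0457]
tray top [208.  226.8] 0.41 [0.5082 0.2261]
cover scene [246.9 253.8] 0.62 [ 0.5385 -0.1985]
cover scene [419.4 232.7] 0.61 [0.2638 0.2501]
cover top [195.3 341.8] 0.68 [0.246  0.2406]
cover top [324.8 202.5] 0.65 [ 0.5668 -0.0441]
cover top [391.6 221.2] 0.62 [ 0.5272 -0.1978]
cover_handle scene [420.7 226.6] 0.73 [0.2688 0.2487]
cover_handle top [188.5 342. ] 0.97 [0.2494 0.2489]
scene [([0, 0, 27, 21, 375], array([291.472 , 274.7093]), array([ 0.5536, -0.0474]))]
 dark 114 [313.7719 287.1754]
top [([6, 6, 16, 17, 210], array([321.819 , 201.7095]), array([ 0.5683, -0.0372]))]
 dark 165 [294.4    202.8545]
```

```bash
python3 -c "
from h import *
print(ctrl.hand_in(), ctrl.get_obs()['time'])"
```

```text
the job is handed in; nothing more can be done
the job is handed in; nothing more can be done
```

I turned both thumbscrews loose with the cover still on, moved the cover to the rest, put the white ball in the free dimple and handed the job in at about 37 s. The hand-in gave no verdict.

- **Screws:** Screw B was turned in two grasps until the wrist moment jumped to 0.48 N m, which shows it reached its stop. Screw A took one grasp; I estimate it turned about 2.6 rad, with the moment rising to 0.31 N m. The cover lifted off without hooking.
- **Cover:** It was lowered until the force rose to about 20 N, showing contact on both bars, and then released. The picture after release shows it flat, handle up and square across the bars. Its centre measured about 3 mm from the rest's middle.
- **Ball:** It met the dimple with its centre at about 37–38 mm height and sat there under 5 N. After release the top camera put it at (0.568, −0.037), about 1 mm from my dimple estimate.
- **Left alone:** In the scene camera the dark ball had not moved. I did not re-measure the jar, brush pot and vase, and I did not reach for or touch them knowingly.

**Checks that disagreed or failed:**
- The networks' landmarks differed between the two cameras by 3–13 mm, for the ball in the tray and for the cover's origin (both at the end). I relied on colour segmentation and contact forces instead.
- In the final look, the scene-camera colour mask for the ball merged with other pale pixels and gave no fix.
- The handle was not found on the rest in that look, so the cover was last clearly seen earlier, just after release.
- The 12-picture limit was reached before the ball was placed, so the final ball check is numbers only.

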